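# Unlock the plating turntable and index it three clicks

### The arm

A 7-joint arm with a two-finger parallel gripper is mounted at the origin on the work surface. World frame = base frame: x ahead of the robot, y to its left, z up, the work surface at z = 0. Lengths are in mm, angles in degrees, forces in N, time in s.
With the tool pointing down it reaches from about 400 to 925 mm from the base axis. Payload 4.1 kg.
Tool frame: the origin (TCP) lies at the very end of the fingers, on their centre line; the grasp point (between the pads) lies 19 mm behind it; z points along the fingers, y is the line along which they close (so a half turn about z gives the same grasp; the last joint's range is limited). The gripper opens to 85 mm and grips with 20 to 120 N. Pads are 22 mm wide; open, the fingers measure 114 mm over their backs; the gripper's body (76 mm by 85 mm) begins 54 mm behind the grasp point. The pads swing forward as they close: fully open they stand 13 mm farther back than shut.
Start: joints at [67.437, 22.827, 2.584, 88.041, -1.071, 69.15, -2.905], TCP at [188.893, -621.983, 231.347] pointing down, gripper open.
Joint ranges: [-161.44, 161.44], [-28.35, 127.94], [-78.24, 83.42], [0, 140.83], [-78.03, 258.03], [13.02, 114.36], [-168.23, 168.23]. Speed limits (degrees/s): [147.25, 147.25, 180, 180, 180, 180, 180].

### API

Orientations are given as a 3x3 rotation matrix whose columns are the frame's x, y, z axes.
In Python, from plant import r gives the robot as it stands. Calls block until the motion is done:
- r.move_pose(position, orientation): joint-space move of the TCP to a pose.
- r.movel(position, velocity=150, rotation=None): straight line of the TCP; rotation=None keeps the orientation; velocity is the mean speed in mm/s.
- r.goto_joints(angles): joint-space move.
- r.set_gripper(opening, force=None): finger opening in mm; force is the grip in N (None keeps the last); returns when the fingers have stopped.
- r.dwell(seconds).
- r.solve_ik(position, orientation): joint angles nearest the present ones, or None.
- r.get_obs(): the state.
- r.grab_frame(name): name is "side" or "top"; returns (picture, depth): 384x512x3 uint8, red, green, blue; 384x512 float32, mm along the optical axis (not along the pixel's ray), 0 where there is no reading.
- r.get_calibration(name): a dict with "camera_matrix" (3x3 intrinsics, pixels), "R" (3x3) and "t" (3): a world point X has camera coordinates R X + t. Camera axes: x right, y down, z forward; pixel columns grow to the right and rows downward; lengths in mm; the calibration is good to about 2 mm. A picture is of the moment at which its call begins. get_calibration takes no time and is no camera call.
A pose or a line that the arm cannot do raises r.IKError and nothing moves.
- r.sign_off(): hands the job in; it is judged then, once.
The state is a dict: "t": time; "joints": joint angles; "qd": joint speeds; "joint_torque": joint torques, N m; "ee_pos": TCP position; "eef_rot": TCP orientation; "ft_force": force on the tool from outside, world axes, zero at the start; "wrist_torque": the same for the moment, N m; "grip_width": finger opening in mm; "finger_force": force on a finger pad.
Only numpy, scipy, OpenCV 4.12 (cv2) and the standard library are available. Lean on these libraries where they do the work, as an engineer would, in place of code of your own. Each camera call takes 0.05 s, during which the arm holds its last target. There are 200 camera calls.

### The job

Lift the red locking ring up off its post on the plating turntable and stand it flat in the orange tray. Then swing the turntable's blue-pinned lever clockwise (seen from above) exactly three clicks, counting them by feel and never going on past the third, and finish while still holding the lever there against its return spring. Leave the dish stack, tube rack and jar where they are.

Things in the scene. Friction and masses are not known exactly. Their poses are not given: they have to be found in the camera images.
- lock_ring: Red collar, 64 mm across, 22 mm high, 22 mm hole, 60 to 130 g, with a rigid bail. Origin: centre of its underside, z up. Grip bar: red, 60 mm long along the ring's x axis, 12 x 12 mm in section, centred 70 mm above the origin, on two 8 mm rods at x = -26 and +26 mm. It sits round the post, in the way of the lever's end: no click is possible until it is off.
- post (a point): Top end, at z = 85 mm, of the fixed steel post, 12 mm thick, on a 44 mm dark boss whose top (the ring's seat) is at z = 40 mm. Lift the ring straight up 50 mm or more to clear it. The post stands 165 mm from the pivot axis, outside the sweep of the bare lever.
- tray: Open orange tray, fixed, 150 x 150 mm outside, walls 4 mm thick and 16 mm high, inner floor 4 mm above the table. Origin: centre of its underside, x and y along its sides.
- turntable (a joint): Angle of turntable and lever about the upright axis through pivot. 0 = back stop, grows clockwise seen from above; clicks at 0.22, 0.44, 0.66 rad and so on, end stop 1.2. A spring always pushes it back to 0: it stays nowhere by itself. Resistance felt at the pin is least on each click (1 to 3 N) and greatest midway between clicks (7 to 9 N).
- lever_pin (a point): Centre of the top end of the upright blue pin on the lever: 16 mm thick, 48 mm tall, top at z = 105 mm, 115 mm from the pivot axis; moves with the lever. The lever's aluminium bar (top at z = 57 mm, 16 mm wide) runs 30 mm on outwards past the pin. Dots on the base mark the clicks under the bar, 94 mm from the axis; the third click's is larger and green.
- pivot (a point): Point on the turntable's upright axis, on top of the clipped-on petri dish (88 mm across, top at z = 67 mm, clip pins to z = 69 mm). The grey base is fixed.
- dish_stack: Bystander: three clear petri dishes stacked, 90 mm across, 45 mm high. Origin: centre of underside.
- tube_rack: Bystander: orange test-tube rack on a wooden foot, 80 x 200 mm, tubes up to 99 mm high. Origin: centre of underside.
- jar: Bystander: small glass jar with red cap, 56 mm across, 75 mm high. Origin: centre of underside.
Things that resemble listed ones, but are neither listed nor needed, are in the scene too. Leave any yellow look-alike of the lock_ring alone.

How it is judged:
By the outcome, as a careful person would: the job done as asked, in the order asked, and still so for the second after the job is handed in, while the arm keeps its last pose, push and grip.
It also fails if it takes over 64 s, if anything falls off the work surface, if the arm or the gripper's body presses on something with over 40 N, if the wrist force passes 120 N, or if a joint passes its speed limit or range.

## Working session

There is one attempt and no reset: what is moved stays moved. The work goes in short steps, each a Python script; the robot and the scene stay as the last script left them, time stands still between calls to the robot, and variables do not carry over. Pictures are saved under pics/ and viewed, at most 10 in all, crops included, and the job is handed in when it is done.

```bash
ls; mkdir -p pics
cat > h.py <<'E'
import numpy as np, cv2
from plant import r
def snap(name,fn,crop=None,s=1):
    im,d=r.grab_frame(name); np.savez('pics/'+fn+'.npz',im=im,d=d)
    show(im,fn,crop,s); return im,d
def show(im,fn,crop=None,s=1):
    if crop: x0,y0,x1,y1=crop; im=im[y0:y1,x0:x1]
    im=cv2.resize(im,None,fx=s,fy=s,interpolation=cv2.INTER_CUBIC)
    cv2.imwrite('pics/'+fn+'.png',im[:,:,::-1])
def ray(name,u,v):
    c=r.get_calibration(name);K,R,t=map(np.array,(c['camera_matrix'],c['R'],c['t']))
    return -R.T@t, R.T@np.linalg.inv(K)@[u,v,1]
def at_z(name,u,v,z):
    o,d=ray(name,u,v); return o+d*(z-o[2])/d[2]
def at_d(name,u,v,dep):
    o,d=ray(name,u,v); return o+d*dep
def proj(name,X):
    c=r.get_calibration(name);K,R,t=map(np.array,(c['camera_matrix'],c['R'],c['t']))
    p=K@(R@np.array(X,float)+t); return p[:2]/p[2]
E
python3 - <<'E'
from h import *
snap('top','top1',None,1.5); snap('side','side1',None,1.5)
for n in('top','side'):
    o,d=ray(n,256,192); print(n,o,d)
print(r.get_obs())
E
```

```text
pics
top [ 366.0176397    42.39938787 1187.33062876] [ 0.19448074 -0.0217188  -0.98102477]
side [281.60673647 945.49691993 761.37423123] [ 0.2496329  -0.78310554 -0.56967797]
{'t': 0.1, 'joints': array([67.43824606, 22.86822165,  2.58184591, 88.10792613, -1.07273459,
       69.15092232, -2.90314732]), 'qd': array([ 0.01397648, -0.10582601,  0.0886357 , -0.18315898,  0.03756852,
        0.02749903, -0.08571192]), 'joint_torque': array([ 3.03903646e-03, -4.76263618e+01,  1.36981420e+00, -2.54950941e+01,
        1.19289430e-02,  5.00653739e-03, -2.71863662e-06]), 'ee_pos': array([ 188.68765888, -621.40088251,  230.3542371 ]), 'eef_rot': array([[ 9.56834786e-01,  2.90631720e-01, -6.28758083e-04],
       [ 2.90632379e-01, -9.56833314e-01,  1.68202989e-03],
       [-1.12765441e-04, -1.79216216e-03, -9.99998388e-01]]), 'ft_force': array([-0.1790698 ,  0.37911225, -0.06512587]), 'wrist_torque': array([ 0.00731966, -0.00632325, -0.02530782]), 'finger_force': 0.0, 'grip_width': 85.36889699671043}
```

View pics/top1.png

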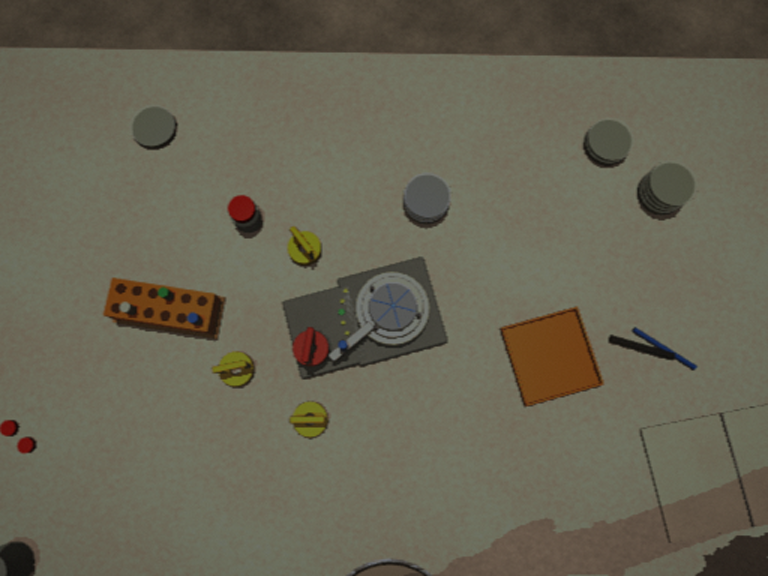

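View pics/side1.png

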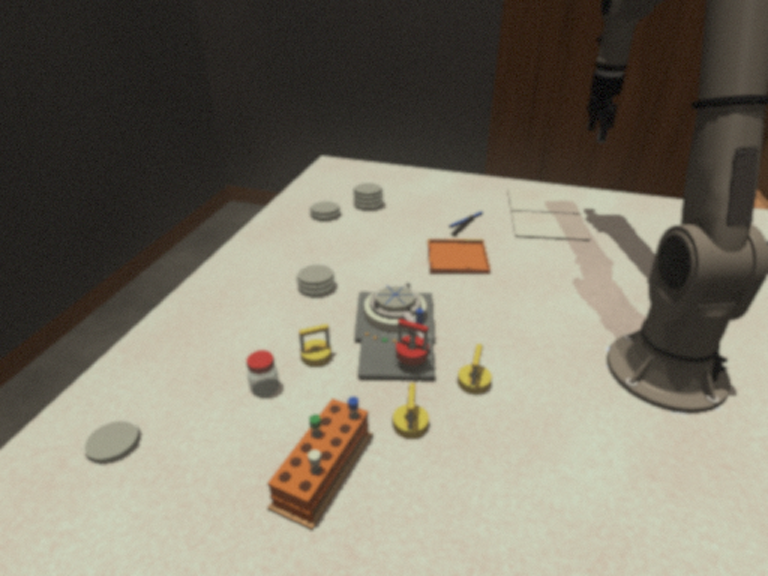

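Top view (768x576 view pixels): the base is at the bottom, +x is up and +y is left. The red ring sits on the turntable at (311,347). Yellow look-alikes are at (304,246), (235,369) and (310,420). Other red things are the jar cap (242,208) and loose caps (9,428) and (26,445). Only (311,347) is a red collar with a bail on the post, so that is the lock_ring. The blue pin is at (343,345), the tray at (551,357) and the pivot at (393,306). I'll confirm in an enlarged crop.

Run:
```python
from h import *
im=np.load('pics/top1.npz')['im']; show(im,'top1c',(180,160,310,262),6)
im=np.load('pics/side1.npz')['im']; show(im,'side1c',(220,180,310,260),8)
```

```text
(no output)
```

View pics/top1c.png

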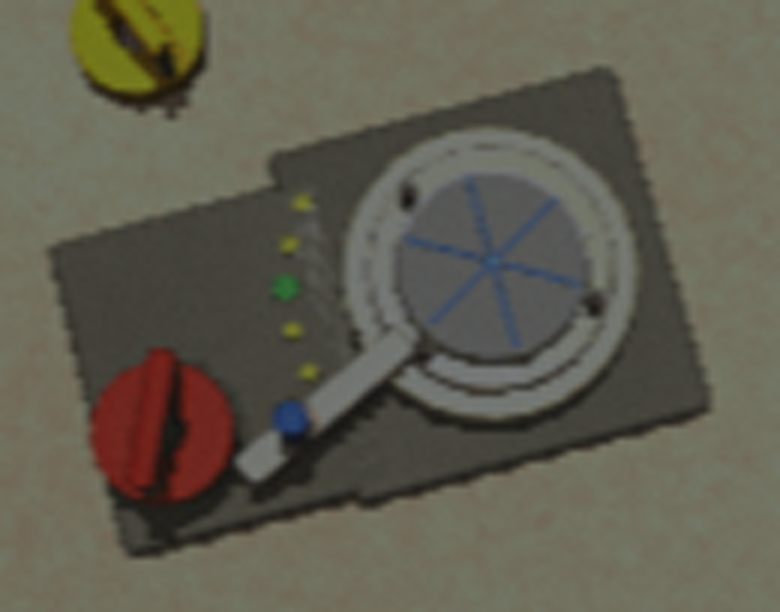

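View pics/side1c.png

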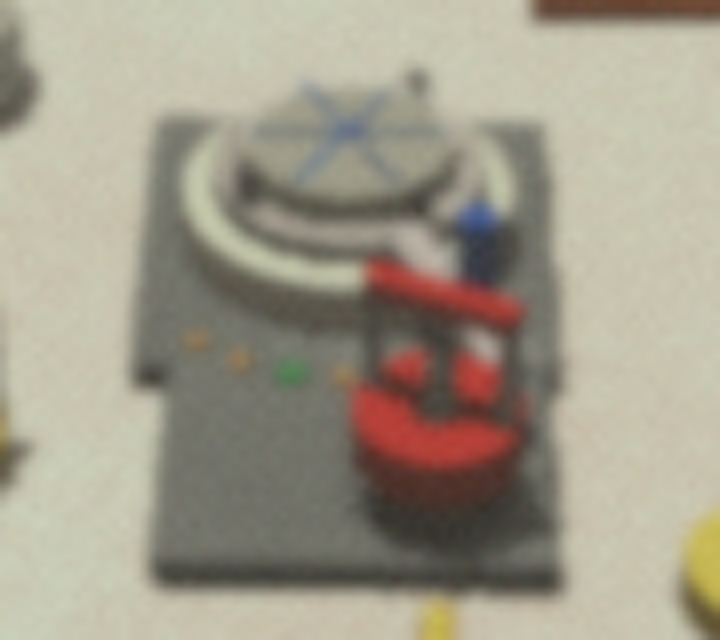

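The crops confirm it. Top crop: a single red collar with a bail next to the lever tip. Bar ends are at (161,353) and (145,488), the collar centre at (163,431), the pin at (291,417) and the pivot at (493,262). The dots run from (309,372) up the picture, with the third one green at (286,288). The side crop shows bar ends at (370,272) and (520,312).

Run:
```python
from h import *
T=lambda x,y,z: at_z('top',180+x/6-.4,160+y/6-.4,z)
S=lambda x,y,z: at_z('side',220+x/8-.4,180+y/8-.4,z)
np.set_printoptions(precision=1,suppress=True)
b0,b1=T(161,353,116),T(145,488,116); ring=T(163,431,62); pin=T(291,417,105); piv=T(493,262,67)
print('bar',b0,b1,np.linalg.norm(b0-b1),(b0+b1)/2,'yaw',np.degrees(np.arctan2(*(b0-b1)[1::-1])))
print('ring',ring,'pin',pin,'piv',piv,np.linalg.norm((pin-piv)[:2]),np.linalg.norm((ring-piv)[:2]))
ang=lambda p:np.degrees(np.arctan2(p[1]-piv[1],p[0]-piv[0]))
print('pin ang',ang(pin),'tip',ang(T(255,470,57)),'ringang',ang(ring))
for d in[(309,372),(292,330),(286,288),(289,245),(303,203)]:
    p=T(*d,40); print('dot',p,ang(p),np.linalg.norm((p-piv)[:2]), [np.linalg.norm((T(*d,z)-piv)[:2]).round(1) for z in (20,30)])
s0,s1=S(372,274,113),S(518,312,113); print('side bar',s0,s1,np.linalg.norm(s0-s1),(s0+s1)/2,'piv',S(350,130,67),'pin',S(479,212,105))
c=[at_z('top',u/1.5-.2,v/1.5-.2,16) for u,v in[(501,328),(577,309),(602,384),(524,405)]]
print('tray',c,np.mean(c,0),[np.linalg.norm(c[i]-c[i-1]) for i in range(4)])
# depth at bar / pin / pivot
d=np.load('pics/top1.npz')['d']
for x,y in[(153,420),(291,414),(493,262),(120,430)]:
    u,v=180+x/6-.4,160+y/6-.4; print(at_d('top',u,v,d[round(v),round(u)]))
```

```text
bar [507.7 144.1 116. ] [450.4 148.9 116. ] 57.43473971378487 [479.1 146.5 116. ] yaw -4.771691871285912
ring [480.  147.1  62. ] pin [482.6  88.7 105. ] piv [557.6   1.8  67. ] 114.83544133073605 164.7619801105993
pin ang 130.79553642845283 tip 131.91372097124946 ringang 118.08738324213081
dot [510.2  83.8  40. ] 120.02669364414103 94.765227389269 [np.float64(94.2), np.float64(94.5)]
dot [529.3  92.   40. ] 107.42420608251614 94.570679215046 [np.float64(94.6), np.float64(94.6)]
dot [548.6  95.2  40. ] 95.50861069705233 93.87649546311974 [np.float64(94.5), np.float64(94.2)]
dot [568.5  94.3  40. ] 83.25250278989404 93.20848349169701 [np.float64(94.6), np.float64(93.9)]
dot [588.2  88.4  40. ] 70.50565431372752 91.8763749064798 [np.float64(94.0), np.float64(92.9)]
side bar [505.8 148.6 113. ] [451.6 153.7 113. ] 54.42830985048448 [478.7 151.1 113. ] piv [556.7   4.6  67. ] pin [481.6  91.5 105. ]
tray [array([ 526.7, -201. ,   16. ]), array([ 564.9, -343.6,   16. ]), array([ 426.8, -382.9,   16. ]), array([ 386.7, -239.5,   16. ])] [ 476.3 -291.8   16. ] [np.float64(145.2868411489379), np.float64(147.5980602336789), np.float64(143.5328197152407), np.float64(148.934728082274)]
[478.7 146.1 119.5]
[484.   88.8 103.8]
[557.2   1.8  69.2]
[480.  166.1  63.1]
```

Measurements match the given sizes: pin–pivot 114.8 mm, post–pivot 164.8 mm, bar 57 mm, dot radius about 94 mm. Next is planning and IK checks, then grasping the ring.

```bash
cat >> h.py <<'E'
def Rd(yaw):  # tool down, tool x along yaw (deg)
    c,s=np.cos(np.radians(yaw)),np.sin(np.radians(yaw))
    return np.array([[c,s,0],[s,-c,0],[0,0,-1.]])
PIV=np.array([557.4,2.5])
def pinpose(ang,flip=0,rad=115):  # tool y tangential
    a=np.radians(ang); return PIV+rad*np.array([np.cos(a),np.sin(a)]), Rd(ang+flip)
def st():
    o=r.get_obs(); print('t%.2f'%o['t'],'pos',o['ee_pos'].round(1),'F',o['ft_force'].round(2),'w %.1f ff %.1f'%(o['grip_width'],o['finger_force']),'q',o['joints'].round(0)); return o
E
python3 - <<'E'
from h import *
np.set_printoptions(precision=0,suppress=True)
for yaw in(-5,175):
    print(yaw,r.solve_ik([479,147.5,190],Rd(yaw)),r.solve_ik([479,147.5,93],Rd(yaw)))
    print('  tray',[r.solve_ik([476,-292,z],Rd(y)) for y in(yaw,yaw-14.5,yaw+75) for z in (60,)])
for f in(0,180):
    for a in(132,113,94): p,R=pinpose(a,f); print(f,a,r.solve_ik([*p,66],R))
E
```

```text
-5 [  23.   15.  -52.  110.   14.   62. -130.] [  15.   22.  -45.  115.   20.   51. -135.]
  tray [array([ 32.,  25.,  -6., 110.,   3.,  46., -71.]), array([ 30.,  24.,  -3., 110.,   2.,  46., -84.]), array([ 42.,  25., -18., 110.,  11.,  47.,  -2.])]
175 [ 29.  17. -60. 110.  17.  63.  47.] [ 28.  28. -62. 115.  30.  55.  36.]
  tray [array([ 53.,  27., -32., 109.,  19.,  49.,  96.]), array([ 50.,  27., -29., 109.,  17.,  48.,  83.]), array([  16.,   25.,   14.,  110.,   -8.,   45., -166.])]
0 132 [ 33.  29. -60. 118.  32.  51.  -3.]
0 113 [ 28.  31. -57. 113.  33.  53. -23.]
0 94 [ 23.  33. -51. 108.  31.  54. -39.]
180 132 [  13.   21.  -33.  118.   16.   45. -168.]
180 113 [ -62.   36.   61.  116.  -41.   53. -136.]
180 94 [ 32.  41. -66. 108.  43.  61. 132.]
```

Run:
```python
from h import *
r.set_gripper(45,40)
r.move_pose([479,147.5,250],Rd(175)); st()
r.movel([479,147.5,150],150); st()
r.movel([479,147.5,93],80); st()
r.set_gripper(0,50); st()
r.movel([479,147.5,100],30); r.dwell(.2); st()
snap('side','grasp',(220,140,310,240),6)
```

```text
t3.47 pos [479.4 146.5 249.9] F [-1.06  0.4  -0.97] w 44.9 ff 0.0 q [ 31.  13. -61. 105.  12.  69.  52.]
t4.28 pos [479.7 147.9 150.7] F [-0.25 -0.3   0.31] w 44.8 ff 0.0 q [ 26.  20. -57. 112.  20.  58.  45.]
t5.15 pos [479.3 147.8  93.2] F [ 0.38  0.52 -0.79] w 44.9 ff 0.0 q [ 22.  25. -54. 115.  25.  52.  40.]
t5.54 pos [479.3 147.5  93.5] F [-0.22 -0.51  5.21] w 11.1 ff 49.5 q [ 22.  25. -54. 115.  25.  53.  40.]
t6.12 pos [478.9 147.4  99.8] F [ 0.04 -0.07 -0.83] w 10.7 ff 48.9 q [ 23.  24. -55. 115.  25.  53.  41.]
```

View pics/grasp.png

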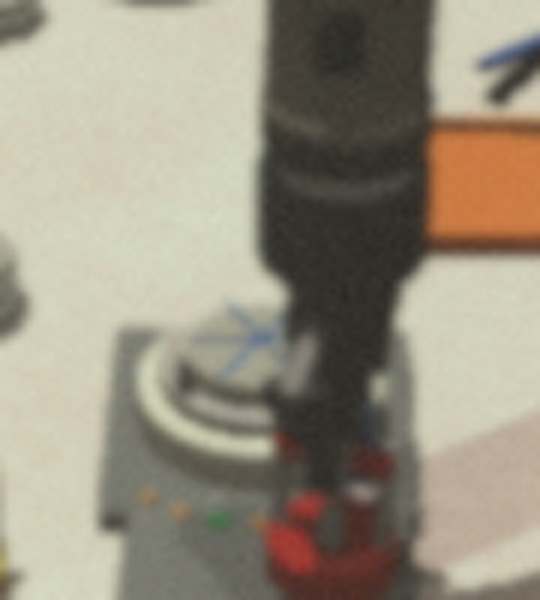

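The side crop shows the bail bar held between the pads near (340,460), and the collar still round the post at (330,560). Width 10.7 mm and 49 N finger force agree with a good grip. Next I lift it and carry it to the tray.

Run:
```python
from h import *
r.movel([479,147.5,195],120); o=st()
snap('side','lifted')
R=Rd(175)
for p in([477,-72,205],[476,-292,205]):
    r.movel(p,220)
st()
r.movel([476,-292,66],120); o=st(); f0=o['ft_force'][2]
z=66
while z>53:
    z-=1; r.movel([476,-292,z],25); o=r.get_obs()
    if o['ft_force'][2]-f0>3: break
print('z',z); st()
r.set_gripper(45); st()
r.movel([476,-292,200],150); st()
snap('top','placed',(310,190,420,280),5)
```

```text
t7.12 pos [478.5 147.1 194.3] F [ 0.33  0.11 -0.59] w 10.5 ff 48.9 q [ 29.  17. -59. 109.  16.  63.  48.]
t9.47 pos [ 476.5 -289.8  205.1] F [0.17 0.04 0.13] w 11.0 ff 48.9 q [ 65.  20. -48. 102.  16.  66.  98.]
t10.78 pos [ 476.7 -292.3   66.8] F [-0.35  0.24 -0.31] w 11.2 ff 48.9 q [ 61.  29. -43. 109.  25.  51.  90.]
z 57
t13.03 pos [ 476.1 -292.1   57.6] F [-1.33  0.65  5.16] w 11.2 ff 49.7 q [ 60.  30. -42. 109.  26.  51.  90.]
t13.45 pos [ 476.  -292.    56.9] F [ 0.33 -0.71  0.57] w 45.2 ff 0.0 q [ 60.  30. -42. 109.  26.  50.  90.]
t14.55 pos [ 475.2 -291.8  199. ] F [-0.12 -0.41 -0.51] w 44.8 ff 0.0 q [ 65.  20. -47. 102.  16.  65.  98.]
```

View pics/placed.png

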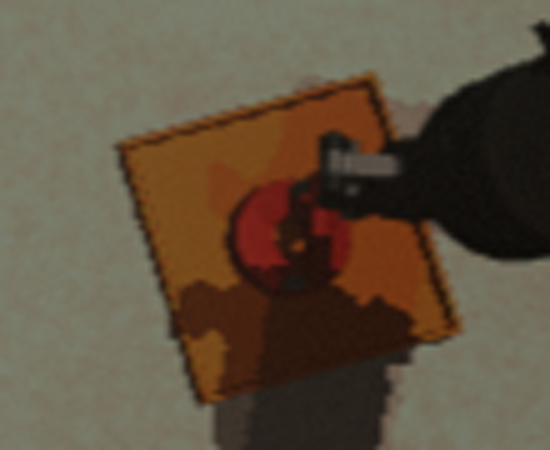

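The top crop shows the ring standing flat near the middle of the tray, centred at (290,238). Contact came at the expected height. Next I grip the blue pin at the back stop and feel through the first two clicks.

```bash
cat >> h.py <<'E'
def res(n=6):
    P=[];F=[]
    for _ in range(n): r.dwell(.02); o=r.get_obs(); P.append(o['ee_pos']);F.append(o['ft_force'])
    P,F=np.mean(P,0),np.mean(F,0); d=P[:2]-PIV; a=np.arctan2(d[1],d[0])
    t=np.array([np.sin(a),-np.cos(a)]); return np.degrees(a),-(F[:2]@t),np.hypot(*d),F
E
python3 - <<'E'
from h import *
np.set_printoptions(precision=2,suppress=True)
p,R=pinpose(131.2)
r.movel([477,-72,205],220); r.move_pose([*p,200],R); st()
r.movel([*p,130],150); r.movel([*p,66],70); st(); print('before',res())
r.set_gripper(0,60); st(); a0,f0,rad,F=res(); print('gripped',a0,f0,rad,F)
snap('top','grip',(200,170,300,245),6)
E
```

```text
t16.78 pos [481.9  87.6 199.8] F [ 0.26 -0.17  0.37] w 45.3 ff 0.0 q [ 32.  13. -53. 111.  12.  62.  15.]
t18.47 pos [482.1  89.2  66.4] F [ 0.27 -0.21 -0.33] w 44.7 ff 0.0 q [ 24.  24. -47. 118.  24.  48.   4.]
before (np.float64(130.98497539075296), np.float64(-0.1345394211239154), np.float64(114.79632606647061), array([ 0.22, -0.05, -0.03]))
t18.94 pos [481.8  89.   66.4] F [-1.66 -0.56  3.94] w 14.5 ff 58.3 q [ 24.  24. -47. 118.  24.  48.   4.]
gripped 131.13631781597854 1.435288549489322 114.86492712115655 [-1.15 -0.86  4.65]
```

View pics/grip.png

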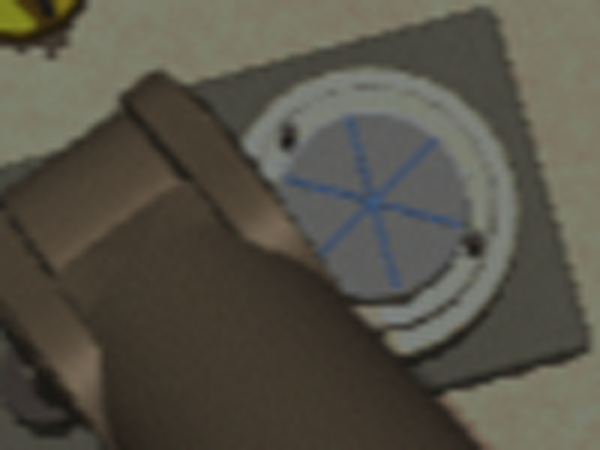

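The top crop shows the wrist covering the lever, with the dish's blue star still visible, centred at (373,203), as an angle cue. The 14.5 mm grip on the 16 mm pin (a little pad squeeze) is good. Now I feel through clicks 1 and 2, stopping at about 0.5 rad.

Run:
```python
from h import *
import json
log=[]; A0=131.2
for k in range(0,25):
    c=A0-1.2*k
    if k: p,R=pinpose(c); r.movel([*p,66],30,R)
    a,f,rad,F=res(5); log.append((1.2*k,a,f)); 
    print('%.3f cmd  %.3f act  %.2f  rad %.1f z %.1f'%(np.radians(1.2*k),np.radians(131.14-a),f,rad,F[2]))
    if f>14: print('STOP'); break
json.dump(log,open('log.json','w')); st()
```

```text
0.000 cmd  0.000 act  1.26  rad 114.9 z 5.7
0.021 cmd  0.021 act  1.77  rad 114.9 z 6.4
0.042 cmd  0.038 act  2.89  rad 114.9 z 7.2
0.063 cmd  0.055 act  4.38  rad 114.9 z 9.0
0.084 cmd  0.072 act  5.46  rad 114.9 z 10.3
0.105 cmd  0.089 act  6.89  rad 114.9 z 11.6
0.126 cmd  0.109 act  7.25  rad 114.9 z 12.0
0.147 cmd  0.131 act  6.81  rad 114.8 z 11.2
0.168 cmd  0.156 act  5.01  rad 114.8 z 9.8
0.188 cmd  0.184 act  2.98  rad 114.8 z 7.7
0.209 cmd  0.209 act  1.92  rad 114.8 z 6.7
0.230 cmd  0.230 act  2.32  rad 114.8 z 6.4
0.251 cmd  0.249 act  3.00  rad 114.8 z 7.5
0.272 cmd  0.265 act  3.72  rad 114.8 z 8.7
0.293 cmd  0.282 act  5.11  rad 114.8 z 10.2
0.314 cmd  0.299 act  7.12  rad 114.8 z 11.6
0.335 cmd  0.317 act  7.32  rad 114.8 z 12.3
0.356 cmd  0.337 act  7.69  rad 114.8 z 12.1
0.377 cmd  0.361 act  6.89  rad 114.8 z 11.4
0.398 cmd  0.388 act  4.84  rad 114.8 z 9.0
0.419 cmd  0.415 act  3.04  rad 114.8 z 7.6
0.440 cmd  0.438 act  2.41  rad 114.8 z 6.9
0.461 cmd  0.458 act  2.74  rad 114.8 z 6.9
0.482 cmd  0.476 act  3.90  rad 114.8 z 8.4
0.503 cmd  0.492 act  4.74  rad 114.8 z 9.4
t27.18 pos [531.7 114.3  66.3] F [-4.08 -2.1   9.62] w 14.5 ff 59.3 q [ 15.  27. -39. 111.  22.  50. -24.]
```

Two clear minima, at about 0.215 and 0.44 rad. Next I fit the phase and creep to the third.

Run:
```python
from h import *
import json
from scipy.optimize import curve_fit
L=json.load(open('log.json')); th=np.radians(131.14-np.array([l[1] for l in L])); f=np.array([l[2] for l in L])
m=lambda x,a,b,c,ph:a+b*x-c*np.cos(2*np.pi*(x-ph)/.22)
q,cv=curve_fit(m,th[1:],f[1:],[4.5,1,3,0]); print('fit',q,np.sqrt(np.diag(cv)))
tgt=.66+q[3]; print('target act',tgt)
A=lambda act:131.14-np.degrees(act)
for c in list(np.arange(.524,tgt-.02,.021))+[tgt-.014,tgt-.007,tgt]:
    p,R=pinpose(A(c)); r.movel([*p,66],25,R)
    a,ff,rad,F=res(5); act=np.radians(131.14-a); print('%.3f act %.3f  %.2f z %.1f'%(c,act,ff,F[2]))
r.dwell(.3); a,ff,rad,F=res(10); print('final',np.radians(131.14-a),'rel click',np.radians(131.14-a)-tgt,ff,F); st()
snap('top','end',None,1.5)
```

```text
fit [4.15572725e+00 2.31433785e+00 2.81767473e+00 9.45880530e-05] [0.08984393 0.30399246 0.06376447 0.00077597]
target act 0.6600945880530363
0.524 act 0.510  6.25 z 11.1
0.545 act 0.527  7.20 z 11.9
0.566 act 0.546  7.73 z 12.1
0.587 act 0.568  7.34 z 11.8
0.608 act 0.593  6.80 z 10.8
0.629 act 0.621  3.81 z 8.5
0.646 act 0.642  2.94 z 7.5
0.653 act 0.650  3.08 z 7.7
0.660 act 0.657  3.15 z 7.5
final 0.6569030208244203 rel click -0.0031915672286160213 2.6718722143626814 [-2.58866442 -1.4412524   7.23431283]
t30.64 pos [550.4 117.   66.4] F [-2.11 -1.4   6.95] w 14.8 ff 59.0 q [ 13.  28. -37. 108.  22.  50. -32.]
```

View pics/end.png

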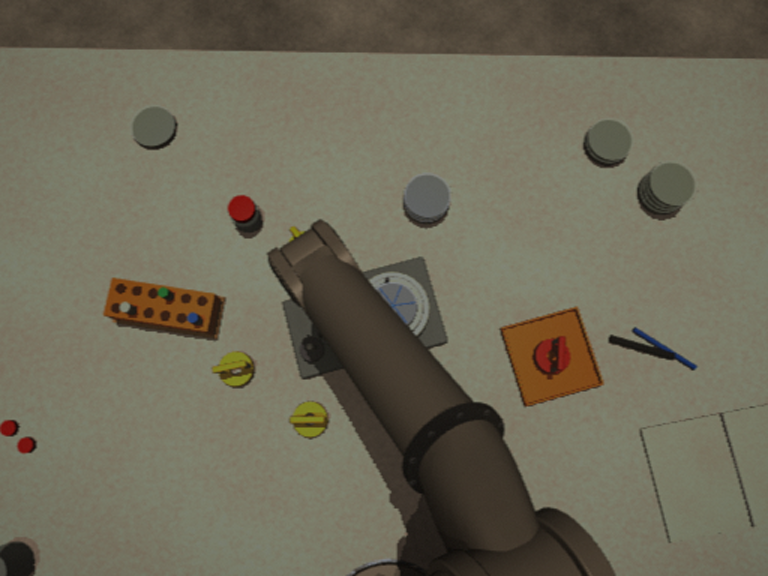

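The final view shows the ring flat in the tray at (551,357) and the bare post at (312,348). The dish stack, rack and jar have not moved. The lever is held at 0.657 rad, in the force minimum of the third click, so I am handing in.

```bash
python3 -c "
from h import *
st(); print(r.sign_off())"
```

```text
t30.69 pos [550.4 117.   66.4] F [-2.14 -1.49  8.03] w 14.1 ff 59.0 q [ 13.  28. -37. 108.  22.  50. -32.]
the job is handed in; nothing more can be done
None
```

The job is handed in at about 31 s: the red ring stands flat in the orange tray, the lever is gripped and held on its third click (measured 0.657 rad, never past it), and the dish stack, rack and jar were left alone.

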